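# Close the dark lure case gently

### The arm

A 6-joint arm with a two-finger parallel gripper is mounted at the origin on the work surface. World frame = base frame: x ahead of the robot, y to its left, z up, the work surface at z = 0. Lengths are in mm, angles in rad, forces in N, time in s.
With the tool pointing down it reaches from about 275 to 1000 mm from the base axis. Payload 8.4 kg.
Tool frame: the origin (TCP) lies midway between the tips of the shut fingers; the grasp point (between the pads) lies 19 mm behind it; y points along the fingers, z is the direction in which the jaws open and shut, and the axes are right-handed (so a half turn about y gives the same grasp; the last joint's range is limited). The gripper opens to 85 mm and grips with 20 to 120 N. Pads are 22 mm wide; open, the fingers measure 114 mm over their backs; the gripper's body (76 mm by 85 mm) begins 54 mm behind the grasp point. The pads swing forward as they close: fully open they stand 13 mm farther back than shut.
Start: joints at [-1.313, 0.353, 1.633, -0, 1.155, -0.002], TCP at [160.553, -604.029, 231.281] pointing down, gripper open.
Joint ranges: [-2.63, 2.63], [-0.92, 2.1], [0.06, 2.66], [-1.3, 4.44], [0, 2.69], [-3.02, 3.02]. Speed limits (rad/s): [2.22, 2.22, 2.79, 3.14, 3.14, 3.14].

### API

Orientations are given as [roll, pitch, yaw] about the fixed x, y, z axes, in that order (R = Rz(yaw) Ry(pitch) Rx(roll)).
In Python, from rig import r, imaging gives the robot as it stands. The module is installed in compiled form; this text tells all that it offers.
- The arm moves only by the tool send_rows, never from a script. Its argument "series" is a list of rows, each a list of 6 numbers: the shift along the tool's x, y, z in m, then the turn, a rotation vector about the tool's x, y, z in degrees. In form: [[dx, dy, dz, ax, ay, az], ...]. A call has 1 to 8 rows; each row shifts and turns the commanded pose from where the row before left it, along the tool's axes as they then stand; what a row does not reach is not made up. A row lasts 1/10 s, in which the tool goes at most 50 mm and 8.59 degrees, less where a joint would pass 70% of its speed; a pose out of reach is approached as far as the arm can. A call is refused whole if a number of a shift passes 0.05 or a number of a turn 8.59, either way. A call with a gripper value outside its range is refused whole. "gripper" is the opening, from 0 (shut) to 1 (fully open), set as the call begins (left out, the last holds). The fingers move at their own pace and stop on an object; "squeeze" is the grip in N (left out, the last holds). Time passes only in rows, so rows that do not move let the fingers close. It gives the time, the measured TCP pose, the force and the opening at its end, in the units of the state.
- r.sense(): the state, without advancing time (a new reading comes with each control period).
- imaging.grab_frame(name): name is "scene" or "top" or "wrist"; returns a dict with "frame" (480x640x3 uint8, red, green, blue), "depth" (480x640 float32, mm along the optical axis (not along the pixel's ray), 0 where there is no reading), "intrinsics" (3x3 intrinsics, pixels), "origin" and "rotation" of the camera in the world. Camera axes: x right, y down, z forward; pixel columns grow to the right and rows downward; lengths in mm; the calibration is good to about 2 mm. The wrist camera is an equidistant fisheye: a pixel r from the principal point sees the ray r / f radians off the axis. A picture is of the moment at which its call begins.
- r.sign_off(): hands the job in, once; it reports no verdict.
The state is a dict: "clock": time; "qpos": joint angles; "qvel": joint speeds; "joint_efforts": joint torques, N m; "eef_pos": TCP position; "tcp_rot": TCP orientation; "contact_force": force on the tool from outside, world axes, zero at the start; "wrist_torque": the same for the moment, N m; "opening": opening from 0.0 (shut) to 1.0 (fully open).
Only numpy, scipy, OpenCV 4.12 (cv2) and the standard library are available. Lean on these libraries where they do the work, as an engineer would, in place of code of your own. Each camera call takes 0.05 s, during which the arm holds its last target.

### The job

The lures in the dark brown wooden case are finished: close its heavy lid fully by pushing it down gently, without letting it slam, then let go. The lures in the white and the green case are still drying, so leave those lids open as they are, and do not shift the little amber varnish jar.

Things in the scene. Friction and masses are not known exactly. Their poses are not given: they have to be found in the camera images.
- dark_lid (a joint): Angle of the dark-brown case's lid, rad: 0 = closed flat, 1.57 = upright, stop at 1.75; starts between 0.85 and 1.4. A stiff friction hinge (0.85 N m) holds the lid (about 0.7 kg) where it is left: push it all the way, near the free edge, about 5 N at first, 1 to 3 N when nearly shut. Turning faster than 1.2 rad/s in the last 0.35 rad is slamming.
- dark_case_hinge (a point): Middle of the dark case's hinge line, on the far top edge of its fixed body (180 mm deep, 200 wide, 60 high; blue lining, lures), which stands on a grey riser block 0 to 34 mm high: 60 to 94 mm above the table. Axes: x from open front to hinge side, away from the robot (yaw within 0.25 rad), y along the hinge, z up. At lid angle a the underside's free edge is at x = -0.18 cos a, z = 0.18 sin a.
- dark_lid_edge (a point): Middle of the dark lid's free edge, on its outer face. The lid is a slab, 180 mm from hinge to free edge, 200 wide, 24 thick, brass corner caps. Site axes turn with the lid: x from free edge to hinge, y along the edge, z out of the outer face, which at lid angle a points (x = sin a, z = cos a) in the hinge's axes: up and away from the robot. Shut, that face is 24 mm above the hinge.
- white_lid_edge (a point): Middle of the free edge of the white-painted case's lid, on its outer face. That case has the same shape, size and hinge as the dark one, a cork lining, its lid open 0.85 to 1.4 rad; the three cases stand side by side in any order, about 270 mm apart, up to 285 mm tall with riser. Leave it alone: this edge must not move more than 15 mm.
- green_lid_edge (a point): Middle of the free edge of the green-painted case's lid, on its outer face. That case has the same shape, size and hinge as the dark one, a cork lining, its lid open 0.85 to 1.4 rad; the three cases stand side by side in any order, about 270 mm apart, up to 285 mm tall with riser. Leave it alone: this edge must not move more than 15 mm.
- varnish_jar: Small amber glass jar with black cap, 48 mm across, 60 mm high, loose, standing beyond the cases as seen from the robot. Origin at the centre of its underside. Leave it alone: it must not move more than 20 mm.

How it is judged:
By the outcome, as a careful person would: the job done as asked, in the order asked, and still so for the second after the job is handed in, with the robot touching nothing.
It also fails if it takes over 38 s, if anything falls off the work surface, if the arm or the gripper's body presses on something with over 40 N, if the wrist force passes 120 N, or if a joint passes its speed limit or range.

## Working session

There is one attempt and no reset: what is moved stays moved. The work goes in short steps, Python scripts to look and compute and a tool call to move; the robot and the scene stay as the last step left them, time stands still between calls to the robot, and variables do not carry over. Pictures are saved under pics/ and viewed, and the job is handed in when it is done.

Besides the shell and the picture viewer there is one more tool, called after "Request:" in YAML: its name, and indented under it one key for each argument. send_rows: Moves the arm, as the interface text tells. Its arguments: {"type":"object","properties":{"series":{"type":"array","items":{"type":"array","items":{"type":"number"}}},"gripper":{"type":"number"},"squeeze":{"type":"number"}},"required":["series"]}

```bash
mkdir -p pics; cat > h.py <<'E'
import numpy as np, cv2
from rig import r, imaging
def grab(n,tag):
    d=imaging.grab_frame(n); cv2.imwrite(f'pics/{tag}.png',d['frame'][:,:,::-1]); np.savez(f'{tag}.npz',**d); return d
def P(d,u,v):
    K=d['intrinsics'];z=float(d['depth'][v,u]); c=np.array([(u-K[0,2])/K[0,0]*z,(v-K[1,2])/K[1,1]*z,z])
    return np.array(d['rotation'])@c+np.array(d['origin'])
E
python3 - <<'E'
from h import *
for n in('scene','top'):
    d=grab(n,n+'1');print(n,d['origin'],d['rotation'],d['intrinsics'])
s=r.sense();print(s)
E
```

```text
scene [1068.84097036 -489.65683598  796.71429284] [-2.35812219  0.01045933  0.75451863] [[464.16014801   0.         315.98200954]
 [  0.         464.16014801 243.73290511]
 [  0.           0.           1.        ]]
top [ 489.04264722  -14.96993817 1085.57820724] [-3.02069856  0.00452292 -1.60018993] [[517.8853943    0.         319.9925157 ]
 [  0.         517.8853943  243.86261977]
 [  0.           0.           1.        ]]
{'clock': 0.1, 'qpos': array([-1.31337364e+00,  3.53589609e-01,  1.63406466e+00, -3.26339343e-05,
        1.15520922e+00, -2.39653918e-03]), 'qvel': array([-0.00072746, -0.00089167, -0.00106503, -0.00087999,  0.00156785,
        0.0019618 ]), 'joint_efforts': array([-6.93878610e-04, -6.06359553e+01, -3.42821074e+01, -1.05707559e-04,
        3.84985702e-03,  3.13541960e-06]), 'eef_pos': array([ 160.44780602, -603.60492284,  230.62796809]), 'tcp_rot': array([-1.57206723e+00, -2.67936605e-05, -2.88176022e+00]), 'contact_force': array([ 0.21729339, -1.24904941,  0.45130413]), 'wrist_torque': array([-0.04406948,  0.01585131, -0.02455837]), 'opening': 0.9985768613101962}
```

View pics/scene1.png

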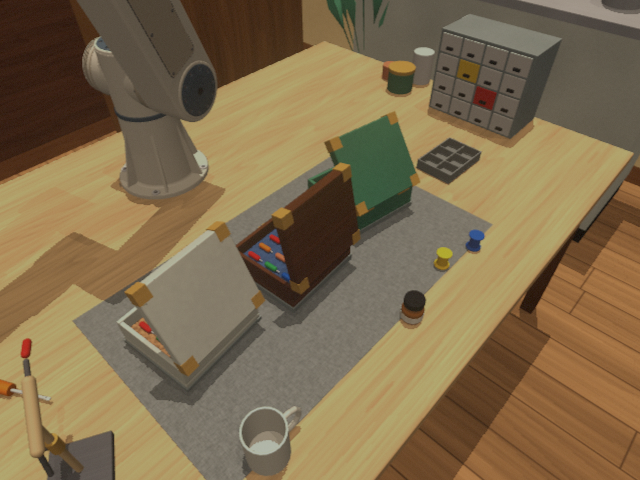

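View pics/top1.png

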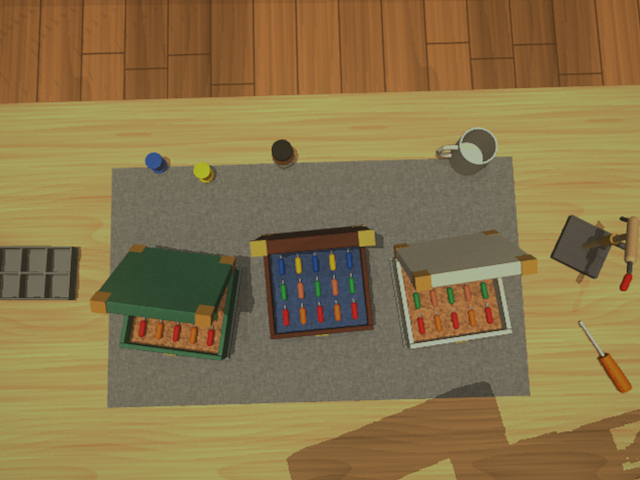

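```bash
cat >> h.py <<'E'
from scipy.spatial.transform import Rotation as Ro
def cloud(f):
    d=dict(np.load(f)); R=Ro.from_euler('xyz',d['rotation']).as_matrix() if d['rotation'].shape==(3,) else d['rotation']
    K=d['intrinsics'];z=d['depth'];v,u=np.mgrid[:480,:640]
    c=np.stack([(u-K[0,2])/K[0,0]*z,(v-K[1,2])/K[1,1]*z,z],-1)
    return c@R.T+d['origin'], d['frame']
E
python3 - <<'E'
from h import *
W,F=cloud('top1.npz'); S,G=cloud('scene1.npz')
p=lambda A,L:[print((u,v),A[v,u].round(0)) for u,v in L]
print('top');p(W,[(284,152),(259,246),(367,237),(312,240),(312,232),(275,336),(370,327),(320,300),(320,380),(266,270),(371,270)])
print('scene');p(S,[(320,235),(300,250),(345,190),(330,250),(283,220),(345,178),(415,298)])
poly=np.array([[292,235],[340,195],[350,235],[305,275]]);m=np.zeros((480,640),np.uint8);cv2.fillPoly(m,[poly],1)
X=S[(m>0)&(S[...,2]>0)];c=X.mean(0);n=np.linalg.svd(X-c,full_matrices=False)[2][2];print(c,n,np.std((X-c)@n))
n*=np.sign(n[0]);print('a',np.arctan2(np.hypot(n[0],n[1]),n[2]),'yaw',np.arctan2(n[1],n[0]))
for (f,A) in(('s',cv2.resize(G[150:330,210:390],None,fx=4,fy=4)[:600]),('t',cv2.resize(F[210:350,240:400],None,fx=4,fy=4))): cv2.imwrite(f'pics/{f}crop.png',A[:,:,::-1])
# dark pixels in top image near lid top
E
```

```text
top
(284, 152) [803.  54.  64.]
(259, 246) [589.  84. 259.]
(367, 237) [598. -90. 259.]
(312, 240) [596.  -1. 257.]
(312, 232) [621.  -1. 179.]
(275, 336) [436.  77.  81.]
(370, 327) [ 448. -105.   77.]
(320, 300) [503. -11.  51.]
(320, 380) [341.  -6.   3.]
(266, 270) [563.  92.  80.]
(371, 270) [ 562. -119.    2.]
scene
(320, 235) [624. -15. 168.]
(300, 250) [626. -72. 170.]
(345, 190) [606.  79. 214.]
(330, 250) [632.   6. 116.]
(283, 220) [611. -95. 253.]
(345, 178) [601.  83. 239.]
(415, 298) [812.  62.  61.]
[625.87522084 -11.23706636 166.19232854] [ 0.92358156  0.23447454 -0.30334599] 18.85822455215753
a 1.878998479835347 yaw 0.24862265711744294
```

```bash
ls pics
```

```text
scene1.png
scrop.png
tcrop.png
top1.png
```

View pics/tcrop.png

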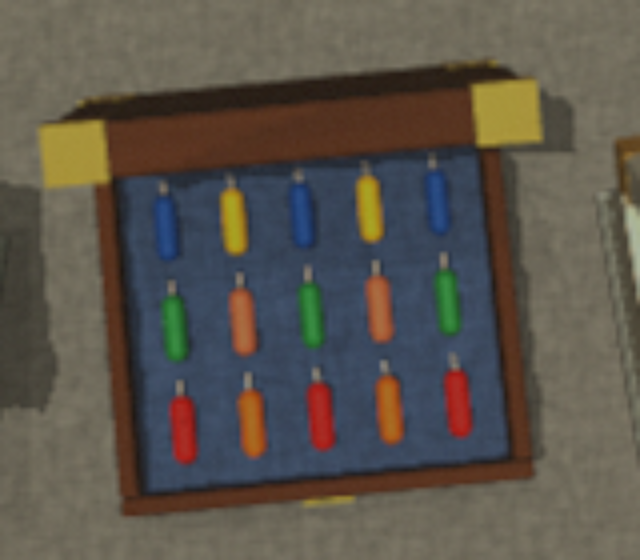

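View pics/scrop.png

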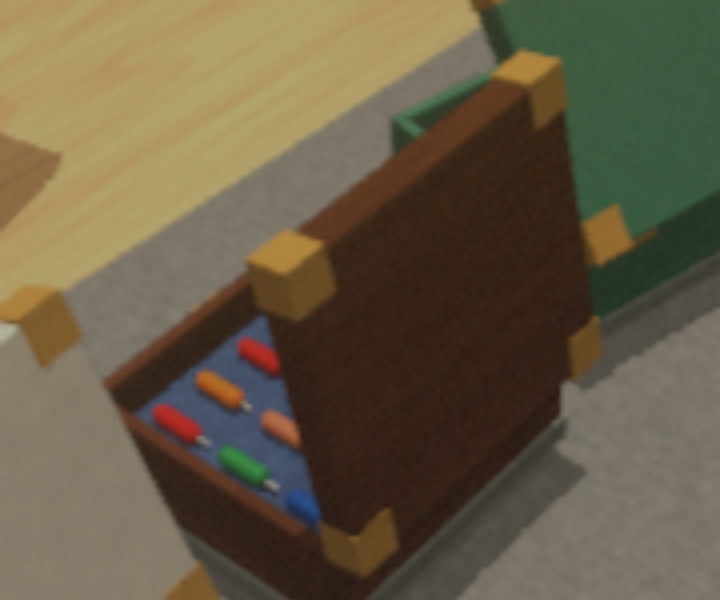

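```bash
python3 - <<'E'
from h import *
W,F=cloud('top1.npz'); S,G=cloud('scene1.npz')
def plane(A,poly):
    m=np.zeros((480,640),np.uint8);cv2.fillPoly(m,[np.array(poly)],1);X=A[m>0]; 
    for i in range(8):
        c=np.median(X,0) if i==0 else X.mean(0);n=np.linalg.svd(X-c,full_matrices=False)[2][2];e=np.abs((X-c)@n);k=e<max(3,2*np.median(e));X=X[k]
    n*=np.sign(n[0]);print(len(X),c.round(1),n.round(3),'a',np.arctan2(np.hypot(n[0],n[1]),n[2]),'yaw',np.arctan2(n[1],n[0]),e.max());return c,n
c,n=plane(S,[[288,232],[344,186],[350,228],[302,276]])
# edge middle in scene: average of outer-face top corner pixels (crop read)
for u,v in [(286,228),(284,225),(345,178),(347,176)]: print(S[v,u].round(0), ((S[v,u]-c)@n).round(1))
X=S.reshape(-1,3); k=(abs((X-c)@n)<4)&(X[:,0]>500)&(X[:,0]<700)&(abs(X[:,1]+10)<105)&(X[:,2]>60); Z=X[k];print(np.percentile(Z,[0.5,2,98,99.5],0).round(0))
T=W.reshape(-1,3);k=(abs(T[:,1]+10)<105)&(T[:,0]>540)&(T[:,0]<660)&(T[:,2]>235);Z=T[k];print(len(Z),np.percentile(Z,[1,50,99],0).round(0))
# hinge region / riser etc; neighbours max heights
for nm,y0,y1 in(('green',150,420),('white',-420,-150)):
    Z=T[(T[:,1]>y0)&(T[:,1]<y1)&(T[:,2]>20)&(T[:,0]>350)&(T[:,0]<720)];print(nm,np.percentile(Z,[1,99],0).round(0),Z[:,2].max())
E
```

```text
2471 [621.  -10.9 175.3] [0.977 0.066 0.201] a 1.3681599851576043 yaw 0.06762017119367326 2.9931767613757096
[614. -92. 234.] -0.3
[614. -97. 244.] 1.6
[601.  83. 239.] -0.4
[602.  88. 242.] 1.2
[[597. -99.  83.]
 [600. -97.  87.]
 [642.  91. 258.]
 [645.  94. 260.]]
1925 [[ 577. -100.  239.]
 [ 593.   -3.  256.]
 [ 611.   93.  261.]]
green [[404. 158.  37.]
 [609. 370. 232.]] 236.77400177446748
white [[ 415. -368.   37.]
 [ 617. -161.  247.]] 250.5182863411162
```

Request:
send_rows:
  series:
    - [0,-0.045,0,0,5.5,0]
    - [0,-0.045,0,0,5.5,0]
    - [0,-0.02,0,0,0,0]
    - [-0.0335,0,-0.0335,0,0,0]
    - [-0.0335,0,-0.0335,0,0,0]
    - [-0.0335,0,-0.0335,0,0,0]
    - [-0.0335,0,-0.0335,0,0,0]
    - [-0.0335,0,-0.0335,0,0,0]
  gripper: 0

```text
clock: 0.9
eef_pos: [317.1, -423.9, 341.1]
tcp_rot: [-1.571, -0.0, -3.074]
contact_force: [1.6, -0.3, -0.0]
opening: -0.0
```

Request:
send_rows:
  series:
    - [-0.0335,0,-0.0335,0,0,0]
    - [-0.0335,0,-0.0335,0,0,0]
    - [-0.0335,0,-0.0335,0,0,0]
    - [-0.0335,0,-0.0335,0,0,0]
    - [-0.0335,0,-0.0335,0,0,0]
    - [-0.0335,0,-0.0335,0,0,0]
    - [-0.0335,0,-0.0335,0,0,0]
    - [-0.0335,0,-0.0335,0,0,0]

```text
clock: 1.7
eef_pos: [566.4, -138.2, 341.0]
tcp_rot: [-1.571, -0.0, -3.074]
contact_force: [1.2, 0.3, 0.5]
opening: -0.001
```

Request:
send_rows:
  series:
    - [-0.0335,0,-0.0335,0,0,0]
    - [-0.0335,0,-0.0335,0,0,0]
    - [-0.0335,0,-0.0335,0,0,0]
    - [-0.0335,0,-0.0335,0,0,0]
    - [0,0,0,0,0,0]
    - [0,0,0,0,0,0]

```text
clock: 2.3
eef_pos: [690.2, 3.7, 340.1]
tcp_rot: [-1.571, -0.002, -3.072]
contact_force: [-0.9, -0.9, 0.4]
opening: 0.002
```

```bash
python3 - <<'E'
from h import *
d=grab('scene','scene2');s=r.sense();print(s['eef_pos'],s['contact_force'],s['clock'],s['qpos'])
E
```

```text
[689.73134955   2.73286648 340.490936  ] [ 0.09966682 -0.94617918  0.7317912 ] 2.35 [ 2.00088574e-03  3.82421412e-01  1.35123470e+00 -4.35213516e-04
  1.40949869e+00  1.50443343e+00]
```

View pics/scene2.png

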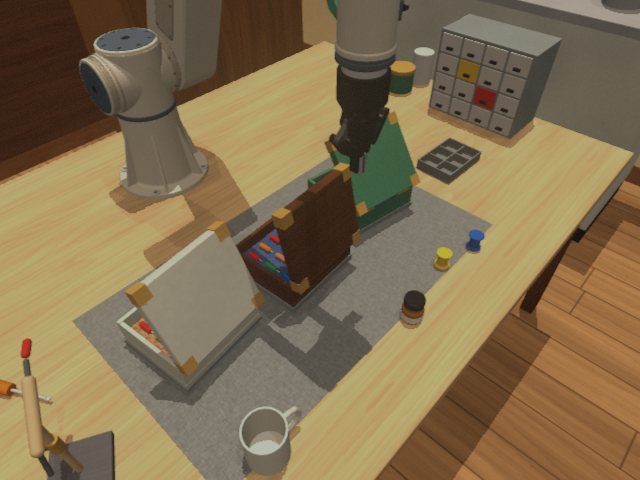

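Request:
send_rows:
  series:
    - [0,0.04,0,0,0,0]
    - [0,0.04,0,0,0,0]
    - [0.015,0.015,0,0,0,0]
    - [0.02,0,0,0,0,0]
    - [0.015,0,0,0,0,0]
    - [0.005,0,0,0,0,0]
    - [0,0,0,0,0,0]

```text
clock: 3.05
eef_pos: [634.7, -1.9, 247.0]
tcp_rot: [-1.571, 0.001, -3.075]
contact_force: [0.1, 0.5, 0.3]
opening: -0.001
```

```bash
python3 - <<'E'
import numpy as np
a=np.arange(1.37,-.01,-.05);x=619-162*np.cos(a)+24*np.sin(a)+11;z=79+162*np.sin(a)+24*np.cos(a)
for i in range(len(a)): print(a[i].round(2),x[i].round(1),z[i].round(1), (-np.diff(x)[i]).round(1) if i<len(a)-1 else '', (-np.diff(z)[i]).round(1)if i<len(a)-1 else '')
E
```

```text
1.37 621.2 242.5 8.2 0.6
1.32 613.0 241.9 8.1 1.1
1.27 604.9 240.8 8.1 1.5
1.22 596.9 239.4 8.0 1.9
1.17 588.9 237.5 7.9 2.3
1.12 581.0 235.3 7.7 2.6
1.07 573.3 232.6 7.6 3.0
1.02 565.7 229.6 7.4 3.4
0.97 558.2 226.2 7.3 3.8
0.92 551.0 222.4 7.1 4.1
0.87 543.9 218.3 6.9 4.5
0.82 537.0 213.8 6.6 4.8
0.77 530.4 209.0 6.4 5.1
0.72 524.0 203.9 6.1 5.5
0.67 517.9 198.4 5.8 5.8
0.62 512.1 192.7 5.5 6.0
0.57 506.6 186.6 5.2 6.3
0.52 501.3 180.3 4.9 6.6
0.47 496.4 173.8 4.6 6.8
0.42 491.9 167.0 4.2 7.0
0.37 487.6 160.0 3.9 7.2
0.32 483.8 152.7 3.5 7.4
0.27 480.3 145.3 3.1 7.6
0.22 477.1 137.8 2.7 7.7
0.17 474.4 130.1 2.4 7.8
0.12 472.0 122.2 2.0 7.9
0.07 470.1 114.3 1.6 8.0
0.02 468.5 106.2
```

Request:
send_rows:
  series:
    - [0.004,0.003,0,0,0,0]
    - [0.004,0.001,0,0,0,0]
    - [0.004,0,0,0,0,0]
    - [0.004,0.0005,0,0,0,0]
    - [0.004,0.0005,0,0,0,0]
    - [0,0,0,0,0,0]

```text
clock: 3.65
eef_pos: [615.6, -2.3, 241.5]
tcp_rot: [-1.571, 0.001, -3.074]
contact_force: [2.2, -0.3, -1.0]
opening: 0.0
```

Request:
send_rows:
  series:
    - [0.006,0.0007,0,0,0,0]
    - [0.008,0.0015,0,0,0,0]
    - [0.008,0.002,0,0,0,0]
    - [0.008,0.0023,0,0,0,0]

```text
clock: 4.05
eef_pos: [585.8, -4.3, 235.7]
tcp_rot: [-1.571, 0.002, -3.074]
contact_force: [2.8, 0.1, 5.3]
opening: -0.003
```

```bash
python3 - <<'E'
from h import *
d=grab('scene','scene3');s=r.sense();print(s['eef_pos'],s['contact_force'],s['clock'])
E
```

```text
[584.19799536  -4.4249834  235.1206489 ] [ 1.17195365 -0.77297022  3.32611214] 4.1
```

View pics/scene3.png

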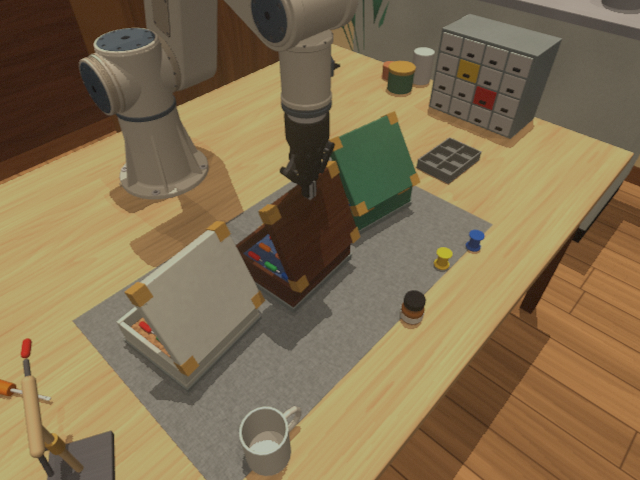

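Request:
send_rows:
  series:
    - [0.0077,0.0026,0,0,0,0]
    - [0.0076,0.003,0,0,0,0]
    - [0.0074,0.0034,0,0,0,0]
    - [0.0073,0.0038,0,0,0,0]
    - [0.007,0.0041,0,0,0,0]
    - [0.0069,0.0045,0,0,0,0]

```text
clock: 4.7
eef_pos: [541.2, -7.4, 213.7]
tcp_rot: [-1.571, 0.0, -3.074]
contact_force: [1.4, -0.3, 5.6]
opening: 0.001
```

Request:
send_rows:
  series:
    - [0.0066,0.0048,0,0,0,0]
    - [0.0064,0.0051,0,0,0,0]
    - [0.0061,0.0055,0,0,0,0]
    - [0.0058,0.0058,0,0,0,0]
    - [0.0055,0.006,0,0,0,0]

```text
clock: 5.2
eef_pos: [510.5, -9.4, 185.9]
tcp_rot: [-1.571, -0.001, -3.074]
contact_force: [0.1, -0.3, 3.9]
opening: 0.001
```

```bash
python3 - <<'E'
from h import *
d=grab('scene','scene4');s=r.sense();print(s['eef_pos'],s['contact_force'],s['clock'])
E
```

```text
[509.21412181  -9.49450066 184.7397385 ] [ 0.3184871  -1.13423996 -0.0479492 ] 5.25
```

View pics/scene4.png

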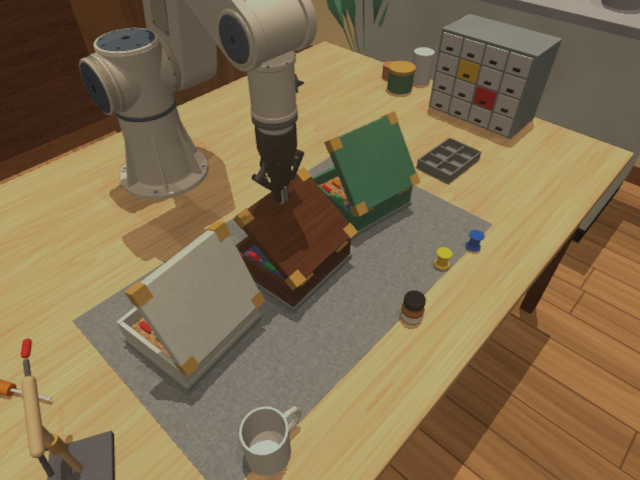

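Request:
send_rows:
  series:
    - [0.003,0.0038,0,0,0,0]
    - [0.003,0.004,0,0,0,0]
    - [0.0028,0.0041,0,0,0,0]
    - [0.0026,0.0042,0,0,0,0]
    - [0.0024,0.0043,0,0,0,0]
    - [0.0022,0.0044,0,0,0,0]
    - [0.0021,0.0045,0,0,0,0]
    - [0.0019,0.0045,0,0,0,0]

```text
clock: 6.05
eef_pos: [491.0, -10.8, 151.9]
tcp_rot: [-1.571, -0.0, -3.074]
contact_force: [-1.7, 0.4, 4.0]
opening: -0.001
```

Request:
send_rows:
  series:
    - [0.0018,0.0046,0,0,0,0]
    - [0.0016,0.0046,0,0,0,0]
    - [0.0015,0.0046,0,0,0,0]
    - [0.0013,0.0046,0,0,0,0]
    - [0.0011,0.0046,0,0,0,0]
    - [0.001,0.0047,0,0,0,0]

```text
clock: 6.65
eef_pos: [482.9, -11.3, 124.2]
tcp_rot: [-1.571, -0.0, -3.074]
contact_force: [-2.0, -1.1, 2.4]
opening: 0.003
```

Request:
send_rows:
  series:
    - [0.001,0.004,0,0,0,0]
    - [0.0008,0.004,0,0,0,0]
    - [0.0005,0.004,0,0,0,0]
    - [0.0003,0.002,0,0,0,0]
    - [0,0.001,0,0,0,0]
    - [0,0,0,0,0,0]

```text
clock: 7.25
eef_pos: [480.7, -11.5, 109.6]
tcp_rot: [-1.571, 0.0, -3.074]
contact_force: [-1.1, 0.4, -0.4]
opening: 0.001
```

Request:
send_rows:
  series:
    - [0,0.0015,0,0,0,0]
    - [0,0.001,0,0,0,0]
    - [0,0,0,0,0,0]

```text
clock: 7.55
eef_pos: [480.6, -11.5, 107.2]
tcp_rot: [-1.571, 0.0, -3.074]
contact_force: [-1.2, 0.2, 0.9]
opening: -0.001
```

```bash
python3 - <<'E'
from h import *
d=grab('scene','scene5');s=r.sense();print(s['eef_pos'],s['contact_force'],s['clock'])
cv2.imwrite('pics/s5c.png',cv2.resize(d['frame'][160:310,180:380],None,fx=4,fy=4)[:,:,::-1])
E
```

```text
[480.63482913 -11.4803193  107.17519762] [ 0.15296178 -0.39425646 -0.26072428] 7.6
```

View pics/s5c.png

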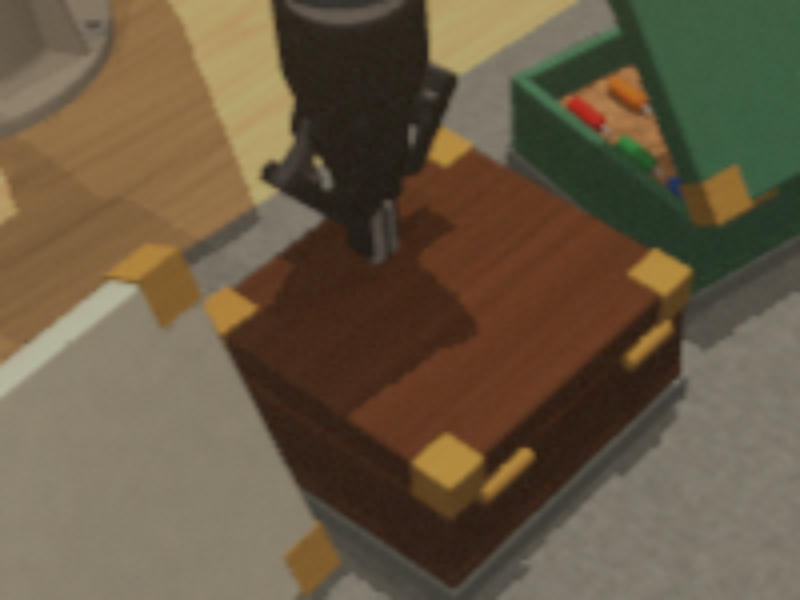

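Request:
send_rows:
  series:
    - [0,0.001,0,0,0,0]
    - [0,0.001,0,0,0,0]
    - [0,0.001,0,0,0,0]

```text
clock: 7.9
eef_pos: [480.2, -11.5, 104.1]
tcp_rot: [-1.571, -0.0, -3.074]
contact_force: [-2.1, -0.4, 2.1]
opening: -0.003
```

Request:
send_rows:
  series:
    - [0,0.001,0,0,0,0]
    - [0,0.001,0,0,0,0]

```text
clock: 8.1
eef_pos: [480.3, -11.5, 102.1]
tcp_rot: [-1.571, -0.0, -3.074]
contact_force: [-2.3, 0.1, 1.8]
opening: 0.004
```

Request:
send_rows:
  series:
    - [0,0.001,0,0,0,0]
    - [0,0.001,0,0,0,0]

```text
clock: 8.3
eef_pos: [480.4, -11.5, 100.1]
tcp_rot: [-1.571, -0.0, -3.074]
contact_force: [-3.0, -0.2, 9.7]
opening: -0.002
```

Request:
send_rows:
  series:
    - [0,0.001,0,0,0,0]

```text
clock: 8.4
eef_pos: [480.4, -11.5, 99.9]
tcp_rot: [-1.571, -0.0, -3.074]
contact_force: [-9.7, 1.0, 29.5]
opening: 0.0
```

Request:
send_rows:
  series:
    - [0,-0.005,0,0,0,0]
    - [0,-0.04,0,0,0,0]
    - [0,-0.05,0,0,0,0]
    - [0,-0.05,0,0,0,0]
    - [0,-0.05,0,0,0,0]
    - [0,-0.05,0,0,0,0]
    - [0,0,0,0,0,0]
    - [0,0,0,0,0,0]

```text
clock: 9.2
eef_pos: [481.3, -11.5, 345.5]
tcp_rot: [-1.571, 0.004, -3.074]
contact_force: [0.2, -0.3, -0.8]
opening: 0.005
```

```bash
python3 - <<'E'
from h import *
d=grab('scene','scene6');d=grab('top','top6');s=r.sense();print(s['eef_pos'],s['contact_force'],s['clock'])
S,G=cloud('scene6.npz');S0,_=cloud('scene1.npz')
m=np.zeros((480,640),np.uint8);cv2.fillPoly(m,[np.array([[292,272],[340,232],[310,215],[260,245]])],1)
X=S[m>0];print(np.median(X,0))
for i in range(6):
    c=X.mean(0);n=np.linalg.svd(X-c,full_matrices=False)[2][2];e=abs((X-c)@n);X=X[e<max(2,2*np.median(e))]
n*=np.sign(n[2]);print(len(X),c,n)
D=np.linalg.norm(S-S0,axis=-1)
for nm,(u0,u1,v0,v1) in dict(white=(150,240,250,350),green=(340,410,140,190),jar=(405,422,295,320)).items(): print(nm,np.percentile(D[v0:v1,u0:u1],[50,90]).round(1))
cv2.imwrite('pics/s6c.png',cv2.resize(G[160:310,180:380],None,fx=4,fy=4)[:,:,::-1])
E
```

```text
[479.9722835  -11.44083628 343.09484227] [-0.56555478 -0.42499526 -0.08452324] 9.3
[560.71409958 -11.31729848 101.24843444]
1817 [558.54216283  -7.33410971 101.24209411] [ 4.26515429e-05 -1.29285697e-03  9.99999163e-01]
white [1.4 3.5]
green [2.3 7.8]
jar [1.5 3.9]
```

View pics/scene6.png

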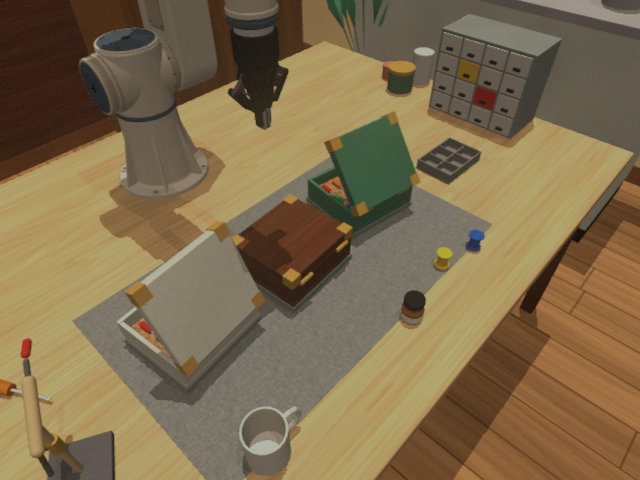

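View pics/s6c.png

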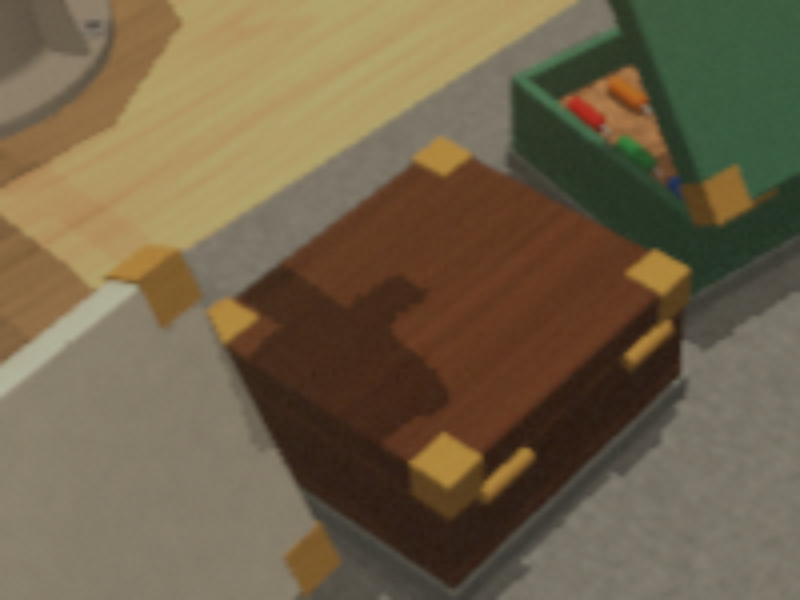

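The lid is level and shut (normal within 0.002 rad of vertical). The other cases and the jar haven't moved, and the arm is clear.

```bash
python3 -c "
from rig import r
print(r.sign_off())"
```

```text
the job is handed in; nothing more can be done
None
```

The dark brown case's lid is fully closed, and I handed the job in at 9.3 s of the 38 s allowed. I pushed it with the shut fingertips near its free edge, at about 0.5 rad/s and then about 0.3 rad/s or slower for the last 0.5 rad. The push took 2 to 6 N until the lid met its stop, where one reading reached about 30 N. I then lifted the tool clear, about 245 mm above the lid.

**Closed lid:** the last picture shows it shut. A plane fitted to its top face is level to about 0.001 rad, at a height of 101 mm. I had estimated about 103 mm, which agrees within the measuring error.

**White case, green case and jar:** comparing depth images from before and after gave typical (median) shifts of 1.4 mm for the white lid, 2.3 mm for the green lid and 1.5 mm for the jar. That is about the depth noise, and all three look unmoved in the pictures. A few pixels in the green patch differed by nearly 8 mm, which I put down to noise and lid edges.

No check failed. I did not measure the lid's turning speed directly; the speeds above come from the commanded motion.

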